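# Roll the column out of its spring clips

### The arm

A 6-joint arm with a two-finger parallel gripper is mounted at the origin on a cart in front of the work surface, level with it; the furniture and walls round the work are solid. World frame = base frame: x ahead of the robot, y to its left, z up, the work surface at z = 0. Lengths are in mm, angles in rad, forces in N, time in s.
With the tool pointing down it reaches from about 400 to 925 mm from the base axis. Payload 3.4 kg.
Tool frame: the origin (TCP) lies at the very end of the fingers, on their centre line; the grasp point (between the pads) lies 19 mm behind it; z points along the fingers, y is the line along which they close (so a half turn about z gives the same grasp; the last joint's range is limited). The gripper opens to 85 mm and grips with 20 to 120 N. Pads are 22 mm wide; open, the fingers measure 114 mm over their backs; the gripper's body (76 mm by 85 mm) begins 54 mm behind the grasp point. The pads swing forward as they close: fully open they stand 13 mm farther back than shut.
Start: joints at [-0.073, 0.307, 1.506, -0, 1.328, -0.073], TCP at [575.005, -0.025, 231.305] pointing down, gripper open.
Joint ranges: [-3.12, 3.12], [-1.05, 2.28], [0.14, 2.33], [-1.42, 4.57], [0.1, 2.73], [-2.68, 2.68]. Speed limits (rad/s): [2.57, 2.57, 3.14, 3.14, 3.14, 3.14].

### API

Orientations are given as a unit quaternion [w, x, y, z].
In Python, from rig import state, grab_frame, finish_job gives the robot as it stands.
- The arm moves only by the shell command python3 -m jog 'ROWS' [FORCE]. ROWS is JSON, a list that holds one entry, the list of rows, each a list of 7 numbers: the turn, a rotation vector about the tool's x, y, z in degrees, then the shift along the tool's x, y, z in m, then the opening, from 0 (shut) to 1 (fully open). A call has 1 to 5 rows; each row is the pose to reach, as a shift and turn from the pose commanded when the call began, along the tool's axes at that moment; what a row does not reach only later rows make up. A row lasts 1/10 s, in which the tool goes at most 50 mm and 8.59 degrees, less where a joint would pass 70% of its speed; a pose out of reach is approached as far as the arm can. A call with a gripper value outside its range is refused whole. The fingers move at their own pace and stop on an object; FORCE is the grip in N (left out, the last holds). Time passes only in rows, so rows that repeat a pose let the fingers close. It gives the time, the measured TCP pose, the force, the opening and the grip force at its end, in the units of the state.
- state(): the state, without advancing time (a new reading comes with each control period).
- grab_frame(name): name is "scene" or "side" or "wrist"; returns a dict with "img" (420x560x3 uint8, red, green, blue), "K" (3x3 intrinsics, pixels), "rvec" (rotation vector, rad) and "tvec" (3), from world to camera coordinates, as OpenCV has them; the wrist camera has in their place "T_tool_cam" (4x4, takes a point from camera to tool coordinates, whose origin is the TCP and whose axes are the flange's). Camera axes: x right, y down, z forward; pixel columns grow to the right and rows downward; lengths in mm; the calibration is good to about 2 mm. The wrist camera is an equidistant fisheye: a pixel r from the principal point sees the ray r / f radians off the axis. A picture is of the moment at which its call begins: read the wrist's pose just before it. There is no depth.
- finish_job(): hands the job in; it is judged then, once.
The state is a dict: "clock": time; "joint_pos": joint angles; "joint_vel": joint speeds; "joint_efforts": joint torques, N m; "ee_pos": TCP position; "orientation": TCP orientation; "ft_force": force on the tool from outside, world axes, zero at the start; "wrist_torque": the same for the moment, N m; "grip_width": opening from 0.0 (shut) to 1.0 (fully open); "grip_force": force on a finger pad.
Only numpy, scipy, OpenCV 4.12 (cv2) and the standard library are available. Lean on these libraries where they do the work, as an engineer would, in place of code of your own. Each camera call takes 0.05 s, during which the arm holds its last target. There are 200 camera calls.

### The job

Take the steel column out of its two-jawed spring clip holder and lay it flat in the round steel dish. Do not pull it straight up or wrench it: roll it sideways out of the clips into the gutter beside them, then lift it from there. One side's jaws are locked and you cannot see which, so push lightly and if the jaws do not give, go out by the other side; leave the beaker, the rubber stoppers and the little dropper bottle where they stand.

Things in the scene. Friction and masses are not known exactly. Their poses are not given: they have to be found in the camera images.
- column: Plain steel tube, 20 mm diameter, 108 mm long, with a dark hexagon nut (22 mm across flats, 15 mm long) at each end, 138 mm long over all, 0.35 kg. Origin at its middle, on its axis; its y axis runs along the tube. At the start it lies in the clips, its axis 55 mm above the worktop; it is free to turn about its own axis.
- holder: Clip holder, fixed to the worktop: aluminium base plate 138 x 106 mm, 12 mm thick, and two grey posts of slick plastic 20 mm thick centred at y = -42 and +42 mm, only the base plate between them. Origin at the centre of its underside; x across the column, y along it, z up. The column lies at x = 0 on the posts' seats (45 mm high) between jaws that curl over it.
- jaws_a (a point): Steel spring jaws of the +x side, hinged at the foot (x = 14 mm, z = 43 mm), top 68 mm high; both jaws of a side move together. Point midway between their tops, fixed to the holder. Free jaws give when the column is pushed at mid-length with 3 to 9 N, swing out and down, let it roll over once it is about 40 mm out, then spring back.
- jaws_b (a point): Steel spring jaws of the -x side, mirrored (x = -14 mm). On one of the two sides, never both, the jaws are locked by a catch inside the post: it may be either side, cannot be seen and does not change during the job. Locked jaws do not give (the column stops within 6 mm at 10 N).
- gutter_a (a point): Where the column's axis comes to rest in the gutter beyond the +x jaws: x = 52 mm, 48 mm above the worktop. The gutter slopes gently outward on both posts to an end stop 52 mm high with its outer face at x = 68 mm; the space between the posts stays open for fingers.
- gutter_b (a point): The same point of the gutter beyond the -x jaws (x = -52 mm).
- dish: Round shallow steel dish, fixed, 197 mm across, rim 33 mm high, floor about 3 mm thick; origin at the centre of its underside, z up.
- beaker: Small empty glass beaker, 65 mm wide, 67 mm high, loose bystander; origin at the centre of its underside.
- stopper_s: Small rubber stopper, 27 mm wide, 24 mm high, loose bystander; origin at the centre of its underside.
- stopper_l: Larger rubber stopper, 34 mm wide, 24 mm high, loose bystander; origin at the centre of its underside.
- drop_bottle: Little brown bottle with a black cap, 34 mm wide, 61 mm high, loose bystander; origin at the centre of its underside.

How it is judged:
By the outcome, as a careful person would: the job done as asked, in the order asked, and still so for the second after the job is handed in, with the robot touching nothing.
It also fails if it takes over 51 s, if anything falls off the work surface, if the arm or the gripper's body presses on something with over 40 N, if the wrist force passes 120 N, or if a joint passes its speed limit or range.

## Working session

There is one attempt and no reset: what is moved stays moved. The work goes in short steps, Python scripts to look and compute and a shell command to move; the robot and the scene stay as the last step left them, time stands still between calls to the robot, and variables do not carry over. Pictures are saved under pics/ and viewed, at most 10 in all, crops included, and the job is handed in when it is done.

```bash
ls; mkdir -p pics
python3 - <<'E'
from rig import state, grab_frame
import cv2,pickle
s=state();print(s)
for n in("scene","side"):
    f=grab_frame(n);cv2.imwrite(f"pics/{n}0.png",f["img"][:,:,::-1]);pickle.dump(f,open(f"pics/{n}0.pkl","wb"))
    print(n,f["K"],f["rvec"],f["tvec"])
E
```

```text
pics
{'clock': 0.0, 'joint_pos': array([-7.35332266e-02,  3.07576355e-01,  1.50768539e+00, -2.83059368e-05,
        1.32838045e+00, -7.34748412e-02]), 'joint_vel': array([-0.00050939,  0.00015446, -0.00011584,  0.00062123, -0.00110896,
        0.0016659 ]), 'joint_efforts': array([-2.40806599e-03, -4.57556927e+01, -2.51919490e+01, -3.95127336e-04,
        1.32516641e-02, -2.41733758e-06]), 'ee_pos': array([ 5.74301288e+02, -2.38596118e-03,  2.30374583e+02]), 'orientation': array([-7.66907756e-04,  7.07124640e-01,  7.07088180e-01, -6.79850971e-04]), 'ft_force': array([0.35045251, 0.13895957, 0.19523308]), 'wrist_torque': array([ 0.01033116, -0.03095429,  0.00110135]), 'grip_force': 0.0, 'grip_width': 0.9982852813892178}
scene [[432.05480617   0.         277.0048409 ]
 [  0.         432.05480617 216.2677272 ]
 [  0.           0.           1.        ]] [ 1.9228024  -1.21227227  0.62054129] [-259.06111479  357.50273768  480.22716135]
side [[497.19746696   0.         283.7887496 ]
 [  0.         497.19746696 205.77180018]
 [  0.           0.           1.        ]] [ 1.90645609 -0.49982458  0.35838215] [-501.42157463  143.20385944  782.01433842]
```

View pics/scene0.png

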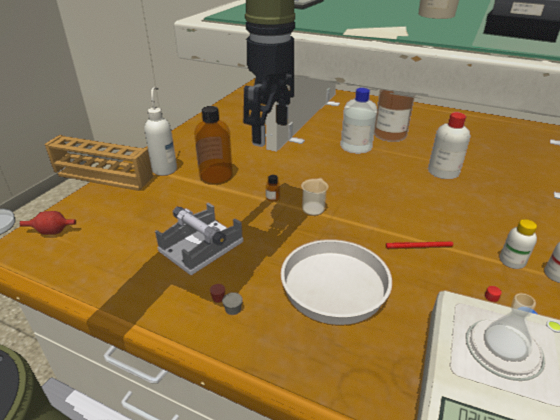

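View pics/side0.png

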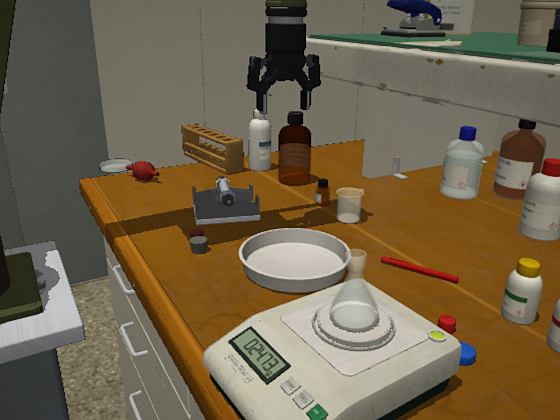

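The scene view shows the holder at about (200,238) with the column at (200,225). The dish is at (336,280), the stoppers at (218,293) and (233,303), the dropper bottle at (272,188) and the beaker at (314,197). The side view shows the holder at about (226,200) and the dish at (295,257).

Run:
```python
import pickle,cv2,numpy as np
a=pickle.load(open("pics/scene0.pkl","rb"));b=pickle.load(open("pics/side0.pkl","rb"))
for f in(a,b):
    R=cv2.Rodrigues(f["rvec"])[0];print("cam",-R.T@f["tvec"],"axis",R[2])
c1=cv2.resize(a["img"][195:275,150:250],None,fx=6,fy=6,interpolation=cv2.INTER_CUBIC)
c2=cv2.resize(b["img"][165:235,180:270],None,fx=6,fy=6,interpolation=cv2.INTER_CUBIC)
cv2.imwrite("pics/c1.png",c1[:,:,::-1]);cv2.imwrite("pics/c2.png",c2[:,:,::-1])
```

```text
cam [ -49.90578529 -308.68375843  572.50567248] axis [ 0.73067853  0.34569613 -0.58873005]
cam [  93.23433002 -829.26139065  432.56244871] axis [ 0.46816096  0.80076067 -0.37364109]
```

View pics/c1.png

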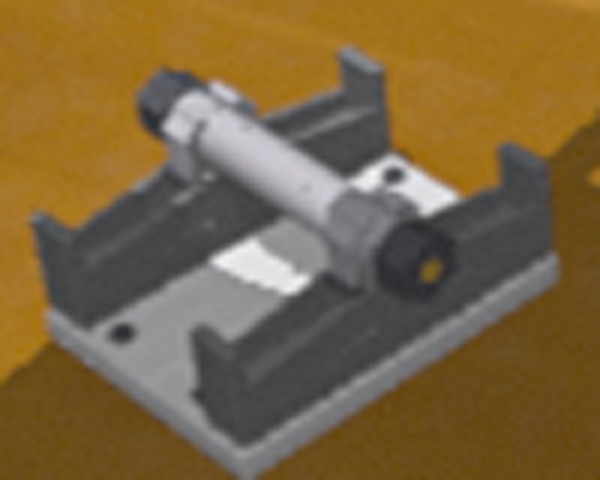

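View pics/c2.png

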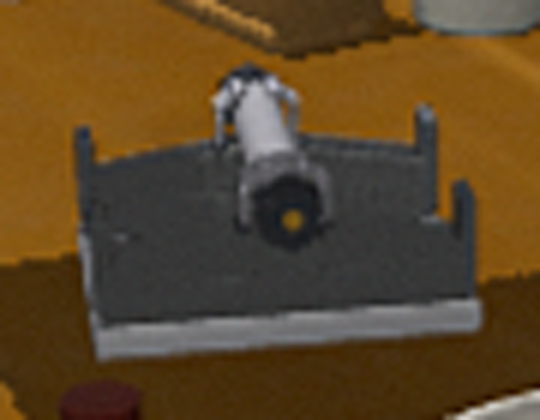

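```bash
cat > fit.py <<'E'
import pickle,cv2,numpy as np
from scipy.optimize import least_squares
a=pickle.load(open("pics/scene0.pkl","rb"));b=pickle.load(open("pics/side0.pkl","rb"))
def proj(f,P): return cv2.projectPoints(np.array(P,float).reshape(-1,3),f["rvec"],f["tvec"],f["K"],None)[0][:,0]
A=[((-69,-53,12),(247,455)),((-69,-53,0),(245,478)),((69,-53,12),(558,255)),((69,-53,0),(558,278)),((-69,53,12),(48,315)),((-69,53,0),(50,335)),((0,-69,55),(432,269)),((-68,52,52),(35,213))]
B=[((-69,-53,12),(98,328)),((-69,-53,0),(100,357)),((69,-53,12),(480,300)),((69,-53,0),(480,328)),((0,-69,55),(292,218))]
def w(p,m):
    c,s=np.cos(p[2]),np.sin(p[2]);m=np.array(m,float)
    return np.c_[m[:,0]*c-m[:,1]*s+p[0],m[:,0]*s+m[:,1]*c+p[1],m[:,2]]
def res(p,full=False):
    r=[]
    for f,L,o in((a,A,(150,195)),(b,B,(180,165))):
        r.append(proj(f,w(p,[x[0] for x in L]))-((np.array([x[1] for x in L])+.5)/6-.5+o))
    return r if full else np.vstack(r).ravel()
s=least_squares(res,[450,150,-.8]);print("holder",s.x,np.degrees(s.x[2]));print(np.round(res(s.x,True)[0],1).tolist(),np.round(res(s.x,True)[1],1).tolist())
t=np.linspace(0,6.283,400)
def rd(p):
    r=[]
    for f,m in((a,(281,391.5,242)),(b,(238.5,352,229.5))):
        q=proj(f,np.c_[p[0]+98.5*np.cos(t),p[1]+98.5*np.sin(t),0*t+33])
        r+=[q[:,0].min()-m[0],q[:,0].max()-m[1],q[:,1].min()-m[2]]
    return np.array(r)
d=least_squares(rd,[450,-100]);print("dish",d.x,d.fun)
for n,u,v in(("beaker",(314,197),(349,206)),("st_s",(218,293),(197,235)),("st_l",(233,304),(199,244)),("bottle",(272,188),(322,193))):
    q=least_squares(lambda p:np.r_[proj(a,p)[0]-u,proj(b,p)[0]-v],[450,0,20]);print(n,q.x,np.abs(q.fun).max())
E
python3 fit.py
```

```text
holder [ 4.99775881e+02  1.23615184e+02 -2.97209002e-01] -17.02882144707818
[[-0.8, 0.3], [0.3, 1.1], [0.5, -0.3], [0.7, 0.4], [-0.7, -1.1], [-0.1, 0.1], [0.0, 0.0], [-1.1, 0.2]] [[-0.1, -0.1], [-0.1, 0.3], [0.7, -0.2], [0.7, 0.2], [0.6, -0.2]]
dish [ 504.03177349 -165.13228722] [ 0.61419997  1.62535926 -1.59088412 -0.67629708 -1.42029443 -1.87279638]
beaker [722.30904139 -35.26037003  31.64539376] 0.5725490218233347
st_s [390.94474023  14.4626206   13.84508169] 0.14026872419890424
st_l [381.16133173 -21.63590064  12.34112108] 0.1397572650440111
bottle [723.52082623  70.90448661  26.21393603] 0.4107883080648378
```

Fit residuals are about 1 px. The holder is at (500,124) with a yaw of -17°, and the dish is at (504,-165). My plan is to straddle the column mid-length between the posts with the fingers partly open, closing axis across the column. One finger can then push it either way, and I close on it only once it is in the gutter.

```bash
python3 -m jog '[[[0,0,6,0.030,-0.018,0.02,0.6],[0,0,12,0.060,-0.036,0.04,0.6],[0,0,17,0.090,-0.054,0.06,0.6],[0,0,17,0.124,-0.075,0.08,0.6],[0,0,17,0.124,-0.075,0.08,0.6]]]' 20
python3 -m jog '[[[0,0,0,0,0,0,0.6],[0,0,0,0,0,0,0.6]]]'
python3 - <<'E'
from rig import state, grab_frame
import cv2,pickle
from scipy.spatial.transform import Rotation as R
s=state();q=s["orientation"];print(s["ee_pos"],R.from_quat([q[1],q[2],q[3],q[0]]).as_matrix().round(3),s["grip_width"],s["ft_force"])
f=grab_frame("wrist");print({k:v for k,v in f.items() if k!="img"});cv2.imwrite("pics/w1.png",f["img"][:,:,::-1])
E
```

```text
clock: 0.6
ee_pos: [493.8, 126.6, 148.1]
orientation: [-0.003, 0.803, 0.596, -0.004]
ft_force: [-0.8, -1.3, 0.3]
grip_width: 0.602
grip_force: 0.0
clock: 0.8
ee_pos: [501.2, 123.6, 151.8]
orientation: [0.001, 0.804, 0.595, 0.001]
ft_force: [-1.1, 0.2, -0.5]
grip_width: 0.601
grip_force: 0.0
[501.15745284 123.63240959 151.76075789] [[ 0.292  0.956  0.002]
 [ 0.956 -0.292 -0.   ]
 [ 0.     0.002 -1.   ]] 0.6006826019831902 [-1.13760856  0.21767069 -0.46981608]
{'K': array([[325.1922621 ,   0.        , 284.75096762],
       [  0.        , 325.1922621 , 206.88354512],
       [  0.        ,   0.        ,   1.        ]]), 'T_tool_cam': array([[ 6.13570841e-04, -9.55380346e-01, -2.95377756e-01,
         7.66643844e+01],
       [ 9.99999714e-01,  7.16627977e-04, -2.40646483e-04,
        -1.80036726e-01],
       [ 4.41584883e-04, -2.95377524e-01,  9.55380512e-01,
        -1.42536353e+02],
       [ 0.00000000e+00,  0.00000000e+00,  0.00000000e+00,
         1.00000000e+00]])}
```

View pics/w1.png

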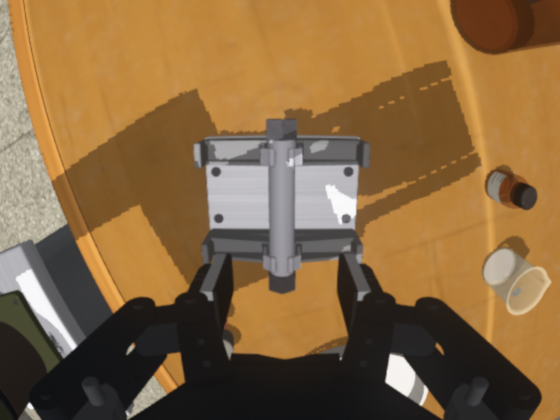

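The wrist view shows the column running straight along image columns 281–283, with nut ends at about (282,119) and (282,291). The gripper is well aligned, so next I check the position along the column.

Run:
```python
import numpy as np
T=np.array([[6.1357e-4,-.95538,-.29538,76.664],[1,7.166e-4,-2.4e-4,-.18],[4.4e-4,-.29538,.95538,-142.536]])
for u,v in((282,119),(282,291)):
    d=np.array([u-284.75,v-206.88]);r=np.hypot(*d);th=r/325.19
    ray=T[:,:3]@np.r_[d/r*np.sin(th),np.cos(th)]
    for z in (55,63): print(u,v,z,T[:,3]+ray*((151.8-z-T[2,3])/ray[2]))
```

```text
282 119 55 [69.5751728  -2.28153962 96.8       ]
282 119 63 [69.8121226  -2.21129396 88.8       ]
282 291 55 [-72.90296438  -2.55394914  96.8       ]
282 291 63 [-67.90356724  -2.47459796  88.8       ]
```

```bash
python3 -m jog '[[[0,0,0,0,-0.002,0.025,0.6],[0,0,0,0,-0.002,0.050,0.6],[0,0,0,0,-0.002,0.075,0.6],[0,0,0,0,-0.002,0.1,0.6],[0,0,0,0,-0.002,0.116,0.6]]]'
python3 -m jog '[[[0,0,0,0,0.004,0,0.6],[0,0,0,0,0.008,0,0.6],[0,0,0,0,0.012,0,0.6],[0,0,0,0,0.012,0,0.6]]]'
python3 -m jog '[[[0,0,0,0,0.001,0,0.6],[0,0,0,0,0.002,0,0.6],[0,0,0,0,0.003,0,0.6],[0,0,0,0,0.003,0,0.6]]]'
```

```text
clock: 1.35
ee_pos: [499.0, 123.4, 34.3]
orientation: [0.0, 0.804, 0.594, 0.0]
ft_force: [0.1, 0.5, -0.2]
grip_width: 0.605
grip_force: 0.0
clock: 1.75
ee_pos: [512.0, 120.9, 36.6]
orientation: [0.001, 0.804, 0.595, 0.002]
ft_force: [0.4, -0.4, 1.5]
grip_width: 0.601
grip_force: 0.0
clock: 2.15
ee_pos: [512.6, 120.2, 35.4]
orientation: [0.0, 0.804, 0.595, 0.0]
ft_force: [0.7, 0.3, -1.0]
grip_width: 0.599
grip_force: 0.0
```

```bash
python3 -m jog '[[[0,0,0,0,0.001,0,0.6],[0,0,0,0,0.002,0,0.6],[0,0,0,0,0.002,0,0.6]]]' | grep -E "ee|ft"
python3 -m jog '[[[0,0,0,0,0.001,0,0.6],[0,0,0,0,0.001,0,0.6],[0,0,0,0,0.001,0,0.6]]]'| grep -E "ee|ft"
```

```text
ee_pos: [514.3, 119.6, 35.2]
ft_force: [0.2, 0.5, -0.4]
ee_pos: [514.8, 119.4, 35.2]
ft_force: [-1.4, 0.9, 1.0]
```

```bash
python3 -m jog '[[[0,0,0,0,0.001,0,0.6],[0,0,0,0,0.001,0,0.6],[0,0,0,0,0.001,0,0.6]]]'| grep -E "ee|ft"
```

```text
ee_pos: [515.5, 119.1, 35.2]
ft_force: [-3.7, 1.5, 1.5]
```

Contact has been made, at about 4 N along holder -x. I'll keep pushing lightly.

```bash
python3 -m jog '[[[0,0,0,0,0.001,0,0.6],[0,0,0,0,0.001,0,0.6],[0,0,0,0,0.001,0,0.6]]]'| grep -E "ee|ft"
```

```text
ee_pos: [516.6, 118.6, 35.2]
ft_force: [-4.1, 1.3, 2.3]
```

```bash
python3 -m jog '[[[0,0,0,0,0.001,0,0.6],[0,0,0,0,0.001,0,0.6],[0,0,0,0,0.001,0,0.6]]]'| grep -E "ee|ft"
```

```text
ee_pos: [517.2, 118.5, 35.1]
ft_force: [-5.1, 2.4, 2.1]
```

```bash
python3 -m jog '[[[0,0,0,0,0.001,0,0.6],[0,0,0,0,0.001,0,0.6],[0,0,0,0,0.001,0,0.6]]]'| grep -E "ee|ft"
```

```text
ee_pos: [517.2, 118.4, 35.0]
ft_force: [-6.1, 3.1, 3.3]
```

```bash
python3 -m jog '[[[0,0,0,0,0.001,0,0.6],[0,0,0,0,0.001,0,0.6],[0,0,0,0,0.001,0,0.6]]]'| grep -E "ee|ft"
```

```text
ee_pos: [517.2, 118.4, 35.0]
ft_force: [-8.9, 3.5, 5.5]
```

It has stopped at 9.6 N with no further travel, so this side is locked. I'll back off and go out the other side.

```bash
python3 -m jog '[[[0,0,0,0,-0.006,0,0.6],[0,0,0,0,-0.014,0,0.6],[0,0,0,0,-0.022,0,0.6],[0,0,0,0,-0.030,0,0.6],[0,0,0,0,-0.030,0,0.6]]]'| grep -E "ee|ft"
python3 -m jog '[[[0,0,0,0,-0.001,0,0.6],[0,0,0,0,-0.002,0,0.6],[0,0,0,0,-0.003,0,0.6],[0,0,0,0,-0.003,0,0.6]]]'| grep -E "ee|ft"
```

```text
ee_pos: [489.9, 126.7, 35.3]
ft_force: [-1.1, -0.1, 0.3]
ee_pos: [488.6, 127.5, 35.3]
ft_force: [0.8, -0.2, -0.0]
```

```bash
python3 -m jog '[[[0,0,0,0,-0.001,0,0.6],[0,0,0,0,-0.002,0,0.6],[0,0,0,0,-0.002,0,0.6]]]'| grep -E "ee|ft"
```

```text
ee_pos: [487.0, 128.0, 35.4]
ft_force: [0.2, -0.8, -0.4]
```

```bash
for i in 1 2; do python3 -m jog '[[[0,0,0,0,-0.001,0,0.6],[0,0,0,0,-0.0015,0,0.6],[0,0,0,0,-0.0015,0,0.6]]]'| grep -E "ee|ft"; done
```

```text
ee_pos: [485.9, 128.6, 35.6]
ft_force: [1.7, -1.4, 2.1]
ee_pos: [483.0, 129.1, 35.2]
ft_force: [0.7, -0.5, 0.4]
```

```bash
for i in 1 2; do python3 -m jog '[[[0,0,0,0,-0.001,0,0.6],[0,0,0,0,-0.0015,0,0.6],[0,0,0,0,-0.0015,0,0.6]]]'| grep -E "ee|ft"; done
```

```text
ee_pos: [482.5, 129.3, 35.3]
ft_force: [1.5, -2.1, -0.2]
ee_pos: [481.4, 129.9, 35.5]
ft_force: [2.6, -1.3, 0.3]
```

```bash
for i in 1 2; do python3 -m jog '[[[0,0,0,0,-0.001,0,0.6],[0,0,0,0,-0.0015,0,0.6],[0,0,0,0,-0.002,0,0.6]]]'| grep -E "ee|ft"; done
```

```text
ee_pos: [480.0, 130.4, 35.6]
ft_force: [5.2, -2.6, 1.4]
ee_pos: [478.4, 131.0, 35.6]
ft_force: [5.6, -3.7, 1.0]
```

```bash
for i in 1 2; do python3 -m jog '[[[0,0,0,0,-0.001,0,0.6],[0,0,0,0,-0.0015,0,0.6],[0,0,0,0,-0.002,0,0.6]]]'| grep -E "ee|ft"; done
```

```text
ee_pos: [477.1, 131.5, 35.8]
ft_force: [6.4, -2.7, 2.3]
ee_pos: [475.9, 132.0, 36.0]
ft_force: [6.3, -4.1, 2.9]
```

The jaws are giving at about 7 N. I'll continue outward.

```bash
for i in 1 2 3; do python3 -m jog '[[[0,0,0,0,-0.001,0,0.6],[0,0,0,0,-0.002,0,0.6],[0,0,0,0,-0.003,0,0.6]]]'| grep -E "ee|ft"; done
```

```text
ee_pos: [473.8, 133.1, 36.3]
ft_force: [7.3, -3.2, 3.0]
ee_pos: [471.0, 134.2, 36.3]
ft_force: [6.2, -1.9, 3.1]
ee_pos: [465.3, 135.1, 35.6]
ft_force: [2.2, -0.0, 2.5]
```

```bash
for i in 1 2 3; do python3 -m jog '[[[0,0,0,0,-0.001,0,0.6],[0,0,0,0,-0.002,0,0.6],[0,0,0,0,-0.003,0,0.6]]]'| grep -E "ee|ft"; done
```

```text
ee_pos: [459.9, 135.5, 34.8]
ft_force: [0.8, 0.0, 0.9]
ee_pos: [457.8, 136.4, 34.9]
ft_force: [0.2, -0.8, -0.7]
ee_pos: [457.1, 137.2, 35.5]
ft_force: [2.8, -3.0, 0.8]
```

```bash
for i in 1 2 3; do python3 -m jog '[[[0,0,0,0,-0.001,0,0.6],[0,0,0,0,-0.002,0,0.6],[0,0,0,0,-0.003,0,0.6]]]'| grep -E "ee|ft"; done
python3 - <<'E'
from rig import grab_frame
import cv2
f=grab_frame("side");cv2.imwrite("pics/s2.png",cv2.resize(f["img"][155:235,175:275],None,fx=5,fy=5,interpolation=2)[:,:,::-1])
E
```

```text
ee_pos: [455.0, 138.6, 35.9]
ft_force: [4.6, -2.4, 2.7]
ee_pos: [449.0, 139.3, 35.1]
ft_force: [0.2, -0.4, 0.7]
ee_pos: [446.0, 140.0, 34.9]
ft_force: [0.6, 0.4, -1.0]
```

View pics/s2.png

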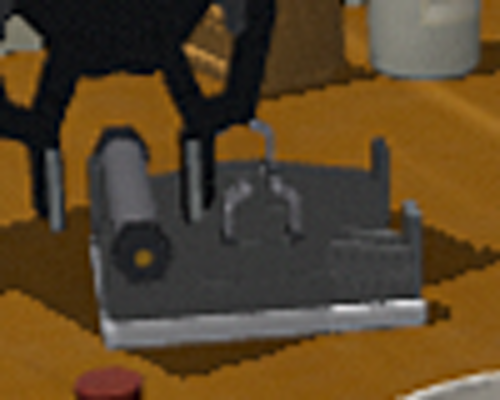

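The column lies in the near gutter, with its nut at about (140,250) in the crop between the two fingers, and the jaws have sprung back at (262,205). Now I centre, grip and lift.

```bash
python3 -m jog '[[[0,0,0,0,0.001,-0.001,0.6],[0,0,0,0,0.003,-0.002,0.6],[0,0,0,0,0.003,-0.002,0.45],[0,0,0,0,0.003,-0.002,0.35],[0,0,0,0,0.003,-0.002,0.3]]]' 60
python3 -m jog '[[[0,0,0,0,0,0,0.1],[0,0,0,0,0,0,0.1],[0,0,0,0,0,0,0.1],[0,0,0,0,0,0,0.1],[0,0,0,0,0,0,0.1]]]' 60
```

```text
clock: 11.1
ee_pos: [450.3, 139.1, 37.3]
orientation: [-0.0, 0.804, 0.595, -0.0]
ft_force: [-0.3, 0.5, -0.3]
grip_width: 0.297
grip_force: 0.0
clock: 11.6
ee_pos: [449.8, 139.1, 37.4]
orientation: [-0.0, 0.804, 0.595, -0.0]
ft_force: [-1.6, -0.2, 5.0]
grip_width: 0.209
grip_force: 58.5
```

```bash
python3 -m jog '[[[0,0,0,0,0,-0.006,0.1],[0,0,0,0,0,-0.014,0.1],[0,0,0,0,0,-0.024,0.1],[0,0,0,0,0,-0.036,0.1],[0,0,0,0,0,-0.05,0.1]]]' 60
python3 -m jog '[[[0,0,0,0,0,-0.015,0.1],[0,0,0,0,0,-0.03,0.1],[0,0,0,0,0,-0.045,0.1],[0,0,0,0,0,-0.045,0.1],[0,0,0,0,0,-0.045,0.1]]]'
python3 - <<'E'
from rig import grab_frame
import cv2
f=grab_frame("side");cv2.imwrite("pics/s3.png",cv2.resize(f["img"][105:235,155:285],None,fx=4,fy=4,interpolation=2)[:,:,::-1])
E
```

```text
clock: 12.1
ee_pos: [450.1, 139.1, 88.0]
orientation: [-0.0, 0.804, 0.595, -0.0]
ft_force: [-0.6, 0.3, -3.7]
grip_width: 0.209
grip_force: 58.9
clock: 12.6
ee_pos: [450.4, 139.2, 132.7]
orientation: [0.0, 0.804, 0.595, 0.001]
ft_force: [-0.0, 0.6, -3.9]
grip_width: 0.21
grip_force: 59.0
```

View pics/s3.png

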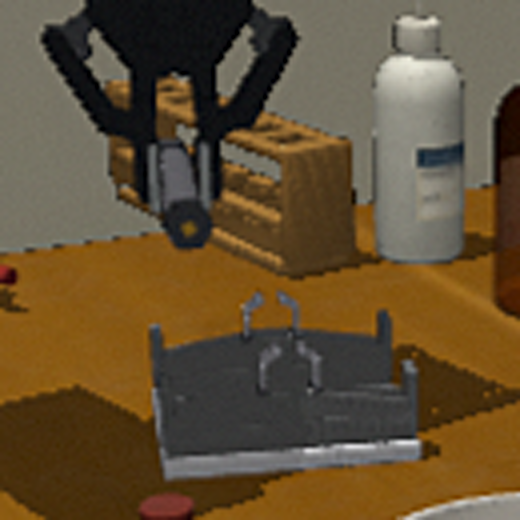

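The column is held level and clear of the holder. Now I carry it over the dish.

```bash
python3 -m jog '[[[0,0,0,-0.015,0.008,0,0.1],[0,0,0,-0.038,0.020,0,0.1],[0,0,0,-0.068,0.035,0,0.1],[0,0,0,-0.103,0.053,0,0.1],[0,0,0,-0.138,0.070,0,0.1]]]'|grep ee
python3 -m jog '[[[0,0,0,-0.035,0.018,0,0.1],[0,0,0,-0.070,0.036,0,0.1],[0,0,0,-0.100,0.051,0,0.1],[0,0,0,-0.123,0.063,0,0.1],[0,0,0,-0.137,0.070,0,0.1]]]'|grep ee
python3 -m jog '[[[0,0,0,0,0,0,0.1],[0,0,0,0,0,0.01,0.1],[0,0,0,0,0,0.03,0.1],[0,0,0,0,0,0.05,0.1],[0,0,0,0,0,0.07,0.1]]]'
python3 -m jog '[[[0,0,0,0,0,0.01,0.1],[0,0,0,0,0,0.02,0.1],[0,0,0,0,0,0.02,0.1]]]'
python3 - <<'E'
from rig import grab_frame
import cv2
f=grab_frame("side");cv2.imwrite("pics/s4.png",cv2.resize(f["img"][165:300,220:370],None,fx=4,fy=4,interpolation=2)[:,:,::-1])
E
```

```text
ee_pos: [476.3, -14.3, 131.3]
ee_pos: [503.6, -166.7, 131.2]
clock: 14.15
ee_pos: [502.7, -162.6, 61.0]
orientation: [-0.001, 0.803, 0.595, -0.0]
ft_force: [0.4, -0.4, -3.6]
grip_width: 0.207
grip_force: 59.1
clock: 14.45
ee_pos: [502.8, -163.6, 41.1]
orientation: [-0.001, 0.804, 0.595, -0.001]
ft_force: [-0.2, -0.3, -4.4]
grip_width: 0.209
grip_force: 59.0
```

View pics/s4.png

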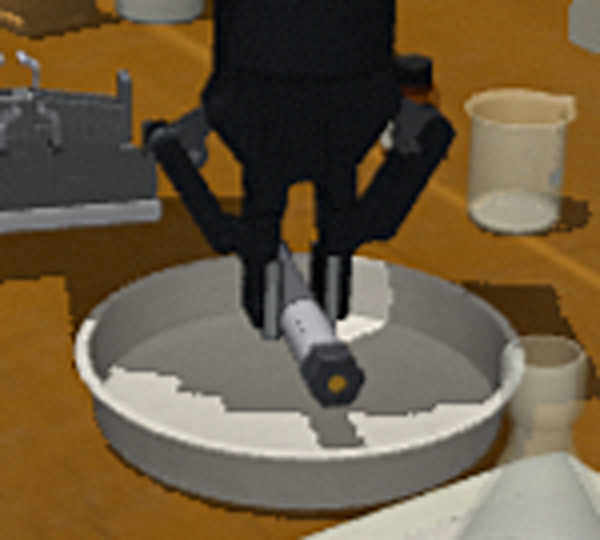

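The column is centred over the dish and inside the rim, with the near nut at (335,382) in the crop. Now I lower it and watch the force.

```bash
python3 -m jog '[[[0,0,0,0,0,0.010,0.1],[0,0,0,0,0,0.02,0.1],[0,0,0,0,0,0.028,0.1],[0,0,0,0,0,0.032,0.1],[0,0,0,0,0,0.032,0.1]]]'|grep -E "ee|ft"
python3 -m jog '[[[0,0,0,0,0,0.001,0.1],[0,0,0,0,0,0.001,0.1]]]'|grep -E "ee|ft"
```

```text
ee_pos: [503.1, -164.5, 9.5]
ft_force: [0.0, 0.9, -4.0]
ee_pos: [504.0, -164.9, 9.4]
ft_force: [0.0, -0.7, -5.3]
```

```bash
python3 -m jog '[[[0,0,0,0,0,0.001,0.1],[0,0,0,0,0,0.001,0.1],[0,0,0,0,0,0.001,0.1]]]'|grep -E "ee|ft"
```

```text
ee_pos: [503.8, -164.8, 8.5]
ft_force: [0.6, 0.3, -4.7]
```

```bash
for i in 1 2; do python3 -m jog '[[[0,0,0,0,0,0.001,0.1],[0,0,0,0,0,0.001,0.1],[0,0,0,0,0,0.001,0.1]]]'|grep -E "ee|ft";done
```

```text
ee_pos: [503.7, -164.7, 7.3]
ft_force: [0.6, 1.0, -4.7]
ee_pos: [503.7, -164.7, 6.2]
ft_force: [0.1, -0.2, -3.2]
```

```bash
python3 -m jog '[[[0,0,0,0,0,0.001,0.1],[0,0,0,0,0,0.001,0.1],[0,0,0,0,0,0.001,0.1]]]'|grep -E "ee|ft"
```

```text
ee_pos: [503.7, -164.7, 5.3]
ft_force: [-0.1, 1.0, -3.8]
```

```bash
python3 -m jog '[[[0,0,0,0,0,0.001,0.1],[0,0,0,0,0,0.001,0.1],[0,0,0,0,0,0.001,0.1]]]' 20|grep -E "ee|ft"
python3 -m jog '[[[0,0,0,0,0,0,0.22],[0,0,0,0,0,0,0.25],[0,0,0,0,0,0,0.28],[0,0,0,0,0,0,0.32],[0,0,0,0,0,0,0.36]]]'
python3 -m jog '[[[0,0,0,0,0,0,0.4],[0,0,0,0,0,0,0.45],[0,0,0,0,0,0,0.5],[0,0,0,0,0,0,0.5],[0,0,0,0,0,0,0.5]]]'
python3 - <<'E'
from rig import grab_frame
import cv2
f=grab_frame("side");cv2.imwrite("pics/s5.png",cv2.resize(f["img"][165:300,220:370],None,fx=4,fy=4,interpolation=2)[:,:,::-1])
E
```

```text
ee_pos: [503.7, -164.7, 4.3]
ft_force: [0.4, -0.3, -2.5]
clock: 17.2
ee_pos: [504.0, -164.9, 4.6]
orientation: [0.0, 0.804, 0.595, 0.0]
ft_force: [-0.9, 0.1, 0.8]
grip_width: 0.362
grip_force: 0.0
clock: 17.7
ee_pos: [503.8, -164.7, 4.3]
orientation: [-0.0, 0.804, 0.595, 0.0]
ft_force: [0.8, 0.3, 0.4]
grip_width: 0.496
grip_force: 0.0
```

View pics/s5.png

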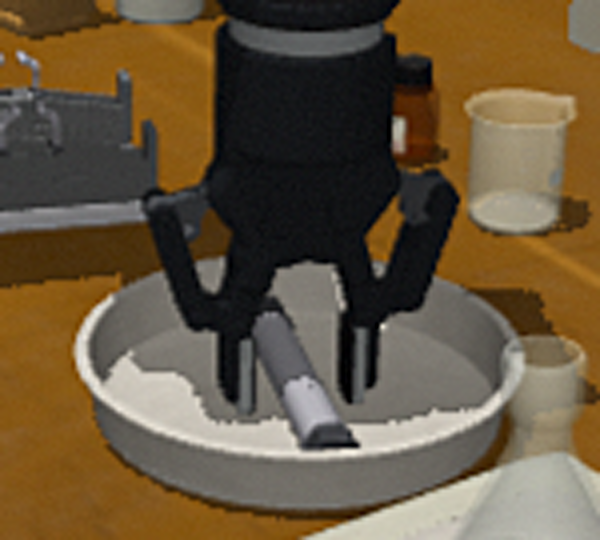

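The column lies flat on the dish floor between the open fingers, with its near nut at (330,435) in the crop. I raise the gripper straight up and check.

```bash
python3 -m jog '[[[0,0,0,0,0,-0.01,0.5],[0,0,0,0,0,-0.025,0.5],[0,0,0,0,0,-0.05,0.5],[0,0,0,0,0,-0.08,0.5],[0,0,0,0,0,-0.11,0.5]]]'|grep -E "ee|ft"
python3 -m jog '[[[0,0,0,0,0,-0.03,0.5],[0,0,0,0,0,-0.06,0.5],[0,0,0,0,0,-0.08,0.5],[0,0,0,0,0,-0.08,0.5],[0,0,0,0,0,-0.08,0.5]]]'|grep -E "cl|ee|ft"
python3 - <<'E'
from rig import grab_frame
import cv2
f=grab_frame("scene");cv2.imwrite("pics/s6.png",f["img"][:,:,::-1])
E
```

```text
ee_pos: [503.4, -164.6, 115.8]
ft_force: [0.5, -0.6, 0.3]
clock: 18.75
ee_pos: [503.7, -164.7, 194.9]
ft_force: [-0.4, -0.2, -0.3]
```

View pics/s6.png

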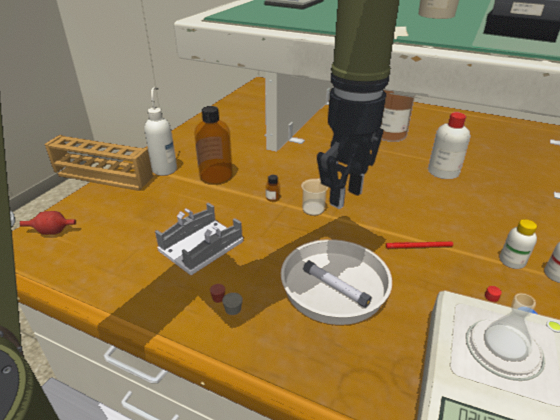

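The column lies flat in the dish from (308,268) to (367,298). The stoppers, dropper bottle and beaker stand where they were, and the gripper is clear.

```bash
python3 -c "from rig import finish_job; print(finish_job())"
```

```text
the job is handed in; nothing more can be done
None
```

The column lies flat in the dish and the job is handed in at about 19 s: the far-side jaws were locked, so I rolled it out through the near side into the gutter and lifted it from there, leaving the beaker, stoppers and dropper bottle where they stood.

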